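Seat the burner cap and fit the hob's control knob

TASK

The little single-burner hob has been cleaned and needs putting together again: first press its burner cap down until it is fully seated, then put the loose pale grey knob onto the D-shaped valve shaft, turned so that its flat matches the shaft's. Push the knob fully home and keep it pressed in against the valve's spring as far as it goes: finish while still holding the knob pressed, do not let go. Leave everything else standing where it is.

Things in the scene. Friction and masses are not known exactly. Their poses are not given: they have to be found in the camera images.
- hob: The fixed white single-burner hob, 210 (x) x 250 (y) mm, its panel 50 mm above the range top; origin under its centre. Burner 35 mm to its +y; four pan supports (bars, tops 75 mm above the range top) leave a clear circle of 90 mm diameter round the burner cap. Valve shaft at its front right corner.
- cap_top (a point): Centre of the top face of the dark round burner cap (flat disc 68 mm across, 8 mm thick) on the hob. It stands proud by 5 to 8 mm and slides straight down; friction (about 4 N) holds it wherever it is left. Seated, its top is 70 mm above the range top.
- burner_cap (a joint): How far the burner cap has been pushed down, in m: 0 = 8 mm proud, 0.008 = fully seated.
- shaft_tip (a point): Tip, on the axis, of the upright brass valve shaft: 14 mm across with one flat, 2.5 mm from the axis, facing this frame's -x (z is up). Tapered over its last 2.5 mm; stands 18 mm out of a steel bezel (42 mm across, top 54 mm above the range top) whose red tick lies on the flat's side. It cannot turn; it springs in by up to 5 mm.
- valve_shaft (a joint): How far the valve shaft is pushed in, in m: 0 = out, 0.005 = at its stop. The spring starts at about 3 N and reaches 8 N at the stop.
- knob_mid (a point): Centre of the loose pale grey knob, half-way up: oblong with round ends, 48 mm along x, 26 mm between its two flat sides along y, 38 mm high, about 60 g. It stands upright on the range top right of the hob. The red line on its top and end marks its -x side, where the flat of its bore is. Fully on the shaft, the shaft's tip is 7 mm below this point.
- knob: The same knob, origin at the centre of its underside, where a D-shaped blind bore opens: 16 mm across, 12 mm deep, flat 3.5 mm from the axis on -x. It goes on only when its axes point as those of the shaft tip (within about 0.15 rad), not half a turn round. Once on, its underside is 6 mm above the bezel, or 1 mm when pressed to the stop.
- pepper_mill: Bystander, leave it alone: wooden pepper mill, 58 mm across, 170 high; in the back row. Origin at the centre of its underside.
- spice_jar: Bystander, leave it alone: spice jar with a red cap, 40 mm across, 106 high; in the back row. Origin at the centre of its underside.
- honey_jar: Bystander, leave it alone: honey jar with a dark lid, 65 mm across, 86 high; in the back row. Origin at the centre of its underside.
- mug: Bystander, leave it alone: pink and cream mug, 90 mm across without its handle, 105 high; right of the hob, towards the back. Origin at the centre of its underside.
- matchbox: Bystander, leave it alone: large red matchbox lying flat, 65 x 110 mm, 22 high; on the far right. Origin at the centre of its underside.

How it is judged:
On the way, in this order (a step that is already met when the one before it is completed fails the run):
1. the burner cap is pressed down, fully seated (value of joint burner_cap above 0.0065 m), for 0.2 s.
2. the knob sits fully home on the valve shaft, its flat to the shaft's flat (z of knob_mid in the frame of shaft_tip between 0.003 and 0.0095 m and horizontal distance between knob_mid and shaft_tip below 0.004 m and angle between the x axis of knob_mid and the x axis of shaft_tip, either way round below 0.25 rad and angle between knob_mid's own z axis and vertical below 0.12 rad), for 0.2 s.
At the end, for the whole second after the job is handed in: Cap within 1.5 mm of seated; knob upright on the shaft, flat to flat, within 2.5 mm of the bottom of its bore and 4 mm of the axis, at rest; the fingers still touch it with over 1 N and the valve shaft is pushed in more than 3.5 of its 5 mm (all of step 2 and value of joint burner_cap above 0.0065 m and value of joint valve_shaft above 0.0035 m and contact force between the fingers and knob above 1 N and linear speed of knob below 0.02 m/s); the arm keeps its last pose, push and grip.
It fails at once if a bystander is shifted by more than 30 mm (distance of any of pepper_mill, spice_jar, honey_jar, mug, matchbox from where it was at the start of the episode above 0.03 m).
It also fails if it takes over 48 s, if anything falls off the work surface, if the arm or the gripper's body presses on something with over 40 N, if the wrist force passes 120 N, or if a joint passes its speed limit or range.

ROBOT

A 7-joint arm with a two-finger parallel gripper is mounted at the origin on a cart in front of the work surface, level with it; the furniture and walls round the work are solid. World frame = base frame: x ahead of the robot, y to its left, z up, the work surface at z = 0. Lengths are in m, angles in rad, forces in N, time in s.
With the tool pointing down it reaches from about 0.4 to 0.85 m from the base axis. Payload 10.4 kg.
Tool frame: the origin (TCP) lies at the very end of the fingers, on their centre line; the grasp point (between the pads) lies 19 mm behind it; z points along the fingers, y is the line along which they close (so a half turn about z gives the same grasp; the last joint's range is limited). The gripper opens to 87 mm and grips with 3 to 60 N. Pads are 19 mm wide; open, the fingers measure 117 mm over their backs; the gripper's body (75 mm by 190 mm) begins 51 mm behind the grasp point.
Start: joints at [-0.023, 0.332, -0.065, 1.46, 0.022, 1.35, -0.088], TCP at [0.625, 0, 0.201] pointing down, gripper open.
Joint ranges: [-2.6, 2.6], [-0.5, 2.12], [-1.47, 1.34], [0.16, 2.42], [-1.27, 4.41], [0.06, 2.06], [-2.6, 2.6]. Speed limits (rad/s): [2.22, 2.22, 2.79, 2.79, 3.14, 3.14, 3.14].

INTERFACE

Orientations are given as a unit quaternion [x, y, z, w].
In Python, from bench import * gives the robot as it stands.
- The arm moves only by the tool step_arm, never from a script. Its arguments are lists of equal length, an entry for each row: "delta_pos": the shift along the world's x, y, z in units of 25 mm (1.0 is 25 mm), a list of three; "turn": the turn about the world's z in units of 0.12 rad (1.0 is 0.12 rad). In form: {"delta_pos": [[tx, ty, tz], ...], "turn": [turn, ...]}. A call has 1 to 12 rows; each row shifts and turns the commanded pose from where the row before left it; what a row does not reach is not made up. A row lasts 1/10 s, in which the tool goes at most 50 mm and 8.59 degrees, less where a joint would pass 70% of its speed; a pose out of reach is approached as far as the arm can. A call with a number of a shift or a turn outside -1 to 1 is refused whole. A call with a gripper value outside its range is refused whole. "grip" is the closure, from 0 (fully open) to 1 (shut), set as the call begins (left out, the last holds). The fingers move at their own pace and stop on an object; "newtons" is the grip in N (left out, the last holds). Time passes only in rows, so rows that do not move let the fingers close. It gives the time, the measured TCP pose, the force, the opening and the grip force at its end, in the units of the state.
- read_state(): the state, without advancing time (a new reading comes with each control period).
- camera(name): name is "scene" or "side" or "wrist"; returns a dict with "image" (420x560x3 uint8, red, green, blue), "z_map" (420x560 float32, m along the optical axis (not along the pixel's ray), 0 where there is no reading), "mtx" (3x3 intrinsics, pixels), "view" (4x4, takes a point from world to camera coordinates). Camera axes: x right, y up, looking along -z (the intrinsics and any distortion apply to the point x, -y, -z); pixel columns grow to the right and rows downward; lengths in m; the calibration is good to about 2 mm. A picture is of the moment at which its call begins.
- close_job(): hands the job in; it is judged then, once.
The state is a dict: "time": time; "joint_positions": joint angles; "joint_vel": joint speeds; "joint_torque": joint torques, N m; "ee_pos": TCP position; "eef_rot": TCP orientation; "ft_force": force on the tool from outside, world axes, zero at the start; "torque": the same for the moment, N m; "width": finger opening in m; "grip_force": force on a finger pad.
Only numpy, scipy, OpenCV 4.12 (cv2) and the standard library are available. Lean on these libraries where they do the work, as an engineer would, in place of code of your own. Each camera call takes 0.05 s, during which the arm holds its last target. There are 200 camera calls.

## Working session

There is one attempt and no reset: what is moved stays moved. The work goes in short steps, Python scripts to look and compute and a tool call to move; the robot and the scene stay as the last step left them, time stands still between calls to the robot, and variables do not carry over. Pictures are saved under pics/ and viewed, at most 10 in all, crops included, and the job is handed in when it is done.

Besides the shell and the picture viewer there is one more tool, called as name([rows], argument=value, ...), one row to a line, values as JSON. step_arm: Moves the arm, as the interface text tells. Shifts and turns lie within -1 to 1; 1 stands for 25 mm of shift or 0.12 rad of turn. Its arguments: {"type":"object","properties":{"delta_pos":{"type":"array"},"turn":{"type":"array"},"grip":{"type":"number"},"newtons":{"type":"number"}},"required":["delta_pos","turn"]}

```bash
mkdir -p pics; ls; cat > h.py <<'E'
from bench import *
import numpy as np, cv2
def shot(n,f):
    c=camera(n); cv2.imwrite(f'pics/{f}.png',c['image'][:,:,::-1]); np.savez(f'pics/{f}.npz',**c); return c
def world(c,u,v,z=None):
    "pixel -> world; onto plane z, or by depth"
    u=np.atleast_1d(u).astype(float);v=np.atleast_1d(v).astype(float)
    d=np.linalg.inv(c['mtx'])@np.stack([u,v,np.ones_like(u)])
    d=d*np.array([[1],[-1],[-1]]); T=np.linalg.inv(c['view']); R=T[:3,:3]; o=T[:3,3:]
    r=R@d
    s=c['z_map'][v.astype(int),u.astype(int)] if z is None else (z-o[2])/r[2]
    return (o+r*s).T
E
python3 - <<'E'
from h import *
a=shot('scene','s0');b=shot('side','d0')
for c in(a,b): print(c['mtx'].round(1).tolist(),np.linalg.inv(c['view']).round(3).tolist())
print(read_state())
E
```

```text
pics
[[446.5, 0.0, 277.1], [0.0, 446.5, 206.0], [0.0, 0.0, 1.0]] [[-0.827, 0.287, -0.484, 0.132], [-0.562, -0.388, 0.731, 0.44], [0.022, 0.876, 0.482, 0.561], [0.0, 0.0, 0.0, 1.0]]
[[410.2, 0.0, 280.7], [0.0, 410.2, 212.9], [0.0, 0.0, 1.0]] [[-0.936, 0.237, -0.262, 0.359], [-0.353, -0.606, 0.713, 0.4], [0.01, 0.759, 0.651, 0.702], [0.0, 0.0, 0.0, 1.0]]
{'time': 0.1, 'joint_positions': array([-0.02259734,  0.33279009, -0.06470782,  1.46081281,  0.02160947,
        1.34990174, -0.08849526]), 'joint_vel': array([ 0.00065083, -0.00281454,  0.00052031, -0.00258332,  0.000638  ,
       -0.00020417, -0.00054964]), 'joint_torque': array([ 3.16136166e-04, -6.24538064e+01,  2.38312193e-02, -3.90717781e+01,
       -6.15657773e-02,  3.65302863e-02,  4.60620026e-05]), 'ee_pos': array([ 6.24646663e-01, -3.91811433e-06,  2.00166405e-01]), 'eef_rot': array([ 7.07096105e-01,  7.07117196e-01, -4.50840062e-04, -4.08057388e-04]), 'ft_force': array([0.44096783, 0.01551573, 0.18925174]), 'torque': array([ 0.00092802, -0.06085702,  0.0097218 ]), 'grip_force': 0.0, 'width': 0.08730010155366666}
```

View pics/s0.png

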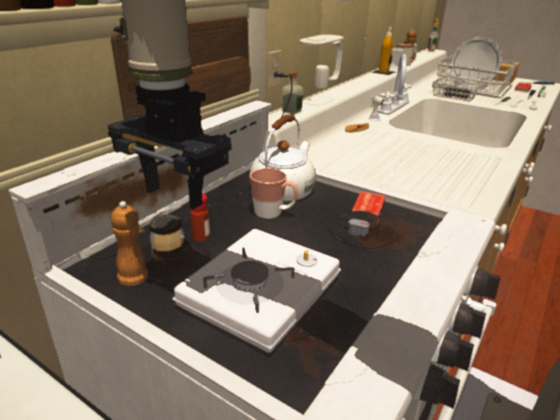

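View pics/d0.png

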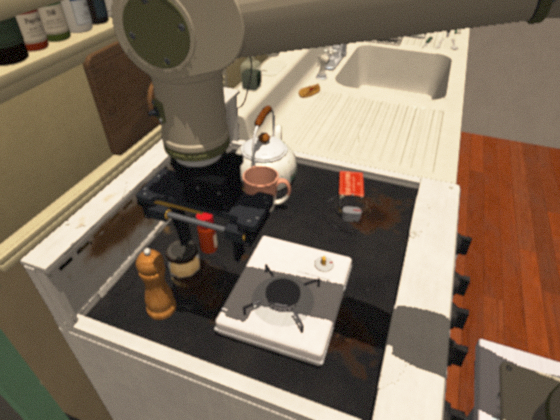

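The scene view shows the hob with its cap at about (250,274), the shaft at (307,252), and the knob at (358,227) in front of the red matchbox. In the side view they are at (285,293), (324,260) and (350,210).

```bash
python3 - <<'E'
from h import *
for f,P in(('s0',[(250,274,.076),(307,252,.072),(358,227,.038)]),('d0',[(285,293,.076),(324,260,.072),(350,210,.038)])):
    c=np.load(f'pics/{f}.npz')
    for u,v,z in P: print(f,world(c,u,v,z).round(3),world(c,u,v).round(3))
    # hob panel points by depth at z~0.05
    vv,uu=np.mgrid[0:420,0:560]; p=world(c,uu.ravel(),vv.ravel())
    im=c['image'].reshape(-1,3).astype(int)
    m=(abs(p[:,2]-.05)<.004)&(p[:,0]>.35)&(p[:,0]<.75)&(abs(p[:,1])<.35)&(c['z_map'].ravel()>0)
    print(m.sum(),cv2.minAreaRect(p[m][:,:2].astype(np.float32)))
    # knob-ish cluster
    m=(abs(p[:,2]-.038)<.004)&(p[:,0]>.35)&(p[:,0]<.75)&(p[:,1]<-.1)&(p[:,1]>-.4)&(c['z_map'].ravel()>0)
    print(m.sum(),p[m].mean(0),cv2.minAreaRect(p[m][:,:2].astype(np.float32)))
a=cv2.imread('pics/s0.png')[185:300,180:400];b=cv2.imread('pics/d0.png')[165:280,230:450]
cv2.imwrite('pics/z.png',cv2.resize(np.vstack([a,b]),None,fx=2.6,fy=2.6,interpolation=3)[:600])
E
```

```text
s0 [[ 0.518 -0.062  0.076]] [[ 0.518 -0.062  0.075]]
s0 [[ 0.474 -0.184  0.072]] [[ 0.475 -0.186  0.071]]
s0 [[ 0.455 -0.381  0.038]] [[ 0.459 -0.389  0.032]]
8112 ((0.58663010597229, -0.16301043331623077), (0.33024314045906067, 0.3759847581386566), 0.7542700171470642)
331 [ 0.56295533 -0.25854407  0.03753105] ((0.5873273611068726, -0.24704469740390778), (0.32831013202667236, 0.3002068102359772), 1.3138189315795898)
d0 [[ 0.521 -0.068  0.076]] [[ 0.52  -0.066  0.078]]
d0 [[ 0.476 -0.181  0.072]] [[ 0.476 -0.182  0.071]]
d0 [[ 0.468 -0.4    0.038]] [[ 0.468 -0.4    0.038]]
8856 ((0.5878939628601074, -0.10378628969192505), (0.32916054129600525, 0.25038063526153564), 1.1840101480484009)
187 [ 0.600943   -0.25530798  0.03766214] ((0.5890238285064697, -0.24736055731773376), (0.3253989815711975, 0.2995823323726654), 1.3093434572219849)
```

View pics/z.png

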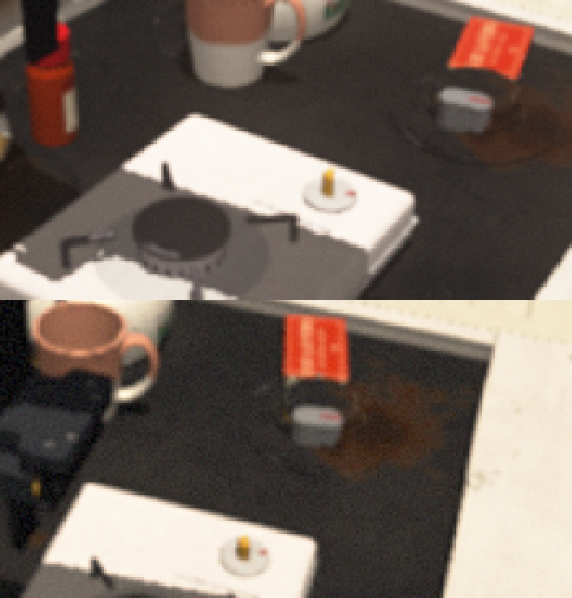

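The crop shows the knob with its red line end toward image right (robot side, −x), and the bezel's red tick also toward −x. The matchbox stands close behind the knob. Pressing the cap comes first.

step_arm([
  [-0.85,-0.52,-0.5],
  [-0.85,-0.52,-0.8],
  [-0.85,-0.52,-0.9],
  [-0.85,-0.52,-0.9],
  [-0.82,-0.52,-0.9],
  [0,0,0],
  [0,0,0],
], turn=[0,0,0,0,0,0,0], grip=1, newtons=20)

```text
time: 0.8
ee_pos: [0.5192, -0.065, 0.1007]
eef_rot: [0.707, 0.707, -0.0, -0.0]
ft_force: [0.5, 0.7, 0.0]
width: 0.0385
grip_force: 0.0
```

step_arm([
  [0,0,-0.4],
  [0,0,-0.3],
  [0,0,-0.2],
  [0,0,-0.15],
  [0,0,0],
  [0,0,0],
], turn=[0,0,0,0,0,0])

```text
time: 1.4
ee_pos: [0.5197, -0.0649, 0.0747]
eef_rot: [0.707, 0.707, 0.0, 0.0]
ft_force: [0.4, 1.5, -0.7]
width: 0.0012
grip_force: 0.0
```

step_arm([
  [0,0,-0.1],
  [0,0,-0.1],
  [0,0,-0.1],
  [0,0,0],
  [0,0,0],
  [0,0,0],
], turn=[0,0,0,0,0,0])

```text
time: 2.0
ee_pos: [0.5196, -0.065, 0.0672]
eef_rot: [0.707, 0.707, 0.0, 0.0]
ft_force: [0.5, -0.1, 0.8]
width: 0.0008
grip_force: 0.0
```

```bash
python3 - <<'E'
from h import *
c=shot('side','d1'); s=shot('scene','s1')
print(read_state()['ft_force'],read_state()['ee_pos'])
p=np.load('pics/s0.npz')
for u,v in((390,265),(320,160),(220,240),(290,240),(280,300)): print(u,v,world(p,u,v).round(4))
a=cv2.resize(s['image'][150:320,150:350],None,fx=3,fy=3);b=cv2.resize(c['image'][170:340,200:266],None,fx=3,fy=3)
cv2.imwrite('pics/z1.png',np.hstack([a,b])[:,:,::-1])
E
```

```text
[-0.10153479 -0.48996336 -0.56199825] [ 0.51960675 -0.06494945  0.06722872]
390 265 [[ 0.357  -0.3398 -0.0009]]
320 160 [[ 0.7603 -0.7536 -0.0027]]
220 240 [[ 0.7109 -0.2017 -0.0012]]
290 240 [[ 5.811e-01 -2.953e-01 -5.000e-04]]
280 300 [[ 0.4529 -0.061   0.0498]]
```

View pics/z1.png

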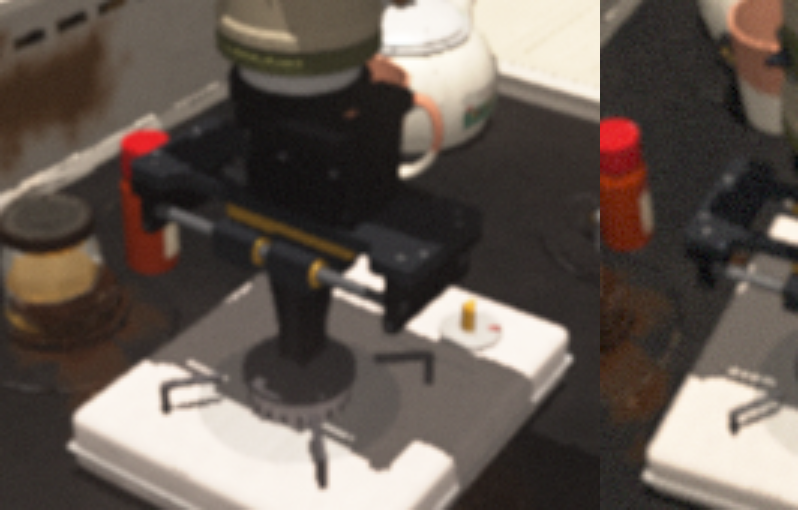

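The fingers are on the middle of the cap, but no reaction has shown yet. I'll press a bit further and watch the force.

step_arm([
  [0,0,-0.1],
  [0,0,-0.1],
], turn=[0,0])

```text
time: 2.3
ee_pos: [0.5196, -0.065, 0.062]
eef_rot: [0.707, 0.707, 0.0, 0.0]
ft_force: [0.1, 0.3, -0.4]
width: 0.0004
grip_force: 0.0
```

step_arm([
  [0,0,-0.1],
  [0,0,0],
], turn=[0,0])

```text
time: 2.5
ee_pos: [0.5192, -0.0649, 0.0591]
eef_rot: [0.707, 0.707, -0.0, -0.0]
ft_force: [-0.1, -0.1, 0.8]
width: 0.0006
grip_force: 0.0
```

```bash
python3 - <<'E'
from h import *
c=shot('side','d2'); s=shot('scene','s2'); w=shot('wrist','w2')
print(read_state()['ft_force'],read_state()['ee_pos'])
p=np.load('pics/s0.npz')
for k in(p,s):
  print([world(k,u,v).round(3)[0].tolist() for u,v in((230,272),(270,272),(250,262),(250,268),(250,274),(250,280),(250,284))])
a=cv2.resize(s['image'][220:300,200:300],None,fx=4,fy=4);b=cv2.resize(w['image'],(400,320))
cv2.imwrite('pics/z2.png',np.hstack([a,b])[:,:,::-1])
E
```

```text
[-0.6251999  -0.22281222  0.2440218 ] [ 0.51952844 -0.0649761   0.05963162]
[[0.574, -0.073, 0.048], [0.512, -0.115, 0.05], [0.541, -0.092, 0.074], [0.529, -0.077, 0.075], [0.518, -0.062, 0.075], [0.509, -0.049, 0.075], [0.505, -0.044, 0.071]]
[[0.573, -0.073, 0.049], [0.512, -0.115, 0.05], [0.511, -0.053, 0.11], [0.511, -0.053, 0.097], [0.511, -0.053, 0.084], [0.509, -0.05, 0.074], [0.505, -0.045, 0.07]]
```

View pics/z2.png

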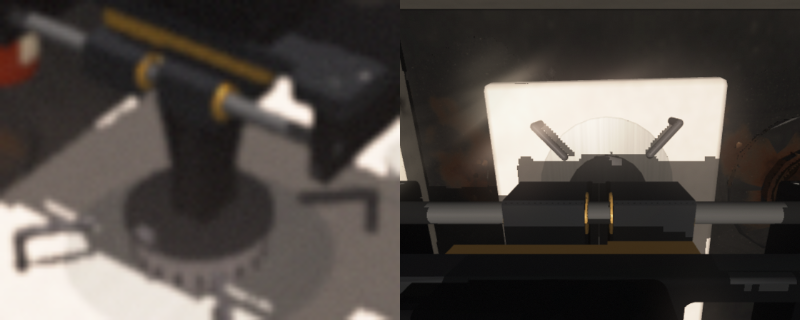

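```bash
python3 - <<'E'
from h import *
vv,uu=np.mgrid[0:420,0:560]
for f in('s0','d0','s2','d2'):
    c=np.load(f'pics/{f}.npz'); p=world(c,uu.ravel(),vv.ravel()); e=(.6246,0) if f[1]=='0' else (.5195,-.065)
    m=(abs(p[:,0]-e[0])<.06)&(abs(p[:,1]-e[1])<.015)&(p[:,2]>.03)&(p[:,2]<.3)&(c['z_map'].ravel()>0)
    print(f,np.histogram(p[m][:,2],np.arange(.03,.3,.005))[0])
c=np.load('pics/s2.npz');print([(v,*world(c,250,v)[0].round(3)) for v in range(268,290)])
E
```

```text
s0 [  0   0   0 346  25   7   7  11   8   0   0   0   0   0   0   0   0   0
   0   0   0   0   0   0   0   0   0   0   0   0   0   0   0   0   0   0
   0   4  64  72  78  79  72  80  73  87  85 100  62  42  23  22  22]
d0 [  0   0   0 117 340   5   5   6   9   2   0   0   0   0   0   0   0   0
   0   0   0   0   0   0   0   0   0   0   0   0   0   0   0   0   0   0
   0   0  24  43  57  58  48  52  52  49  47  35  34  24  16   9  14]
s2 [  0   0   0 222 120  42  15   9 209  67  32  38  37  39  32  37  41  39
  45  48  14   1   0   9   6  14   7   3   0   0   0   0  66  28  29  31
  26  36  24  34  35  33  34  62  65  64  36  27   5  13  42  29  32]
d2 [  0   0   0  27 358  17   8   2  32 299  12  21  20  21  20  22  20  22
  10   9   5   2   4   2   4   4   4   0   2   5   0   0  71  24   7   7
  11   9   9   9   9  23  14  13  98  15  39   0   0   4  11  22   7]
[(268, np.float64(0.511), np.float64(-0.053), np.float64(0.097)), (269, np.float64(0.51), np.float64(-0.052), np.float64(0.096)), (270, np.float64(0.511), np.float64(-0.053), np.float64(0.093)), (271, np.float64(0.511), np.f
[... 497 characters left out ...]
.float64(0.51), np.float64(-0.051), np.float64(0.075)), (280, np.float64(0.509), np.float64(-0.05), np.float64(0.074)), (281, np.float64(0.506), np.float64(-0.046), np.float64(0.076)), (282, np.float64(0.506), np.float64(-0.047), np.float64(0.073)), (283, np.float64(0.505), np.float64(-0.044), np.float64(0.073)), (284, np.float64(0.505), np.float64(-0.045), np.float64(0.07)), (285, np.float64(0.504), np.float64(-0.044), np.float64(0.07)), (286, np.float64(0.509), np.float64(-0.05), np.float64(0.061)), (287, np.float64(0.508), np.float64(-0.049), np.float64(0.06)), (288, np.float64(0.507), np.float64(-0.047), np.float64(0.059)), (289, np.float64(0.506), np.float64(-0.046), np.float64(0.058))]
```

In the depth images the physical fingertips end about 17–18 mm above the reported TCP, both now and at the start. The cap is still proud (0.075) because the fingers have only just reached it. I'll continue down, guided by force.

step_arm([
  [0,0,-0.1],
  [0,0,-0.1],
  [0,0,0],
], turn=[0,0,0])

```text
time: 2.95
ee_pos: [0.5195, -0.065, 0.0543]
eef_rot: [0.707, 0.707, -0.0, -0.0]
ft_force: [-0.1, 0.6, -0.8]
width: 0.0007
grip_force: 0.0
```

step_arm([
  [0,0,-0.1],
  [0,0,-0.1],
  [0,0,0],
], turn=[0,0,0])

```text
time: 3.25
ee_pos: [0.5195, -0.065, 0.0494]
eef_rot: [0.707, 0.707, 0.0, 0.0]
ft_force: [0.4, 0.0, 0.4]
width: 0.0007
grip_force: 0.0
```

```bash
cat >> h.py <<'E'
def capz(c):
    vv,uu=np.mgrid[0:420,0:560]; p=world(c,uu.ravel(),vv.ravel())
    r=np.hypot(p[:,0]-.519,p[:,1]+.065)
    q=p[(r<.032)&(r>.018)&(p[:,2]>.06)&(p[:,2]<.082)]
    f=p[(abs(p[:,0]-.519)<.03)&(p[:,1]>-.06)&(p[:,1]<-.045)&(p[:,2]>.055)&(p[:,2]<.12)]
    return np.median(q[:,2]).round(4),len(q),np.histogram(f[:,2],np.arange(.055,.12,.0025))[0]
E
python3 - <<'E'
from h import *
for f in('s0','s2'): print(f,capz(np.load(f'pics/{f}.npz')))
print(capz(shot('scene','s3')),capz(shot('side','d3')),capz(np.load('pics/d0.npz')))
E
```

```text
s0 (np.float64(0.074), 474, array([  9,  27,  18,   0,   0,   8,  14, 126,  38,   1,   0,   0,   0,
         0,   0,   0,   0,   0,   0,   0,   0,   0,   0,   0,   0]))
s2 (np.float64(0.0739), 389, array([ 13,  28,  17,   0,   0,   6,  17, 108,  46,   2,  13,  11,  15,
        11,  13,  11,  15,  15,  14,   7,  17,  12,  17,  16,  11]))
(np.float64(0.0687), 363, array([  9,  10,   1,   8,  18, 124,  22,  11,  13,  15,  11,  13,  14,
        12,  11,  12,  15,  13,  16,  12,  17,  17,  19,  12,  21])) (np.float64(0.0711), 319, array([  6,   7,   1,   0,   5,  28, 112,  28,   7,   7,   9,   7,  10,
         8,  10,   8,   7,  11,   9,  10,  10,  13,   7,   4,   4])) (np.float64(0.0762), 457, array([ 10,  15,  13,   4,   0,   1,   6,  16, 114,  44,   0,   0,   0,
         0,   0,   0,   0,   0,   0,   0,   0,   0,   0,   0,   0]))
```

The cap has dropped 5 mm and is almost seated. I'll push on until there is a firm reaction.

step_arm([
  [0,0,-0.1],
  [0,0,-0.1],
  [0,0,0],
], turn=[0,0,0])

```text
time: 3.65
ee_pos: [0.5197, -0.065, 0.0483]
eef_rot: [0.707, 0.707, 0.0, 0.0]
ft_force: [-20.3, 1.0, 45.3]
width: 0.0002
grip_force: 22.5
```

The cap is seated with a 45 N reaction, and contact shows the tip is about 21 mm above the reported TCP. Now I'll lift off and go over to the knob, turning the gripper by −90°.

step_arm([
  [0,0,0.5],
  [0,0,1],
  [0,0,1],
  [0,0,1],
  [-0.2,-1,1],
  [-0.3,-1,1],
  [-0.3,-1,0.5],
  [-0.3,-1,0],
  [-0.3,-1,0],
  [-0.3,-1,0],
  [-0.3,-1,0],
  [-0.3,-1,0],
], turn=[0,0,0,-1,-1,-1,-1,-1,-1,-1,-1,-1], grip=0.4)

```text
time: 4.85
ee_pos: [0.4616, -0.266, 0.1945]
eef_rot: [0.971, 0.241, 0.0, 0.0]
ft_force: [0.6, -0.0, 0.2]
width: 0.0523
grip_force: 0.0
```

step_arm([
  [0,-0.8,0],
  [0,-0.8,0],
  [0,-0.8,0],
  [0,-0.8,0],
  [0,0,0],
  [0,0,0],
], turn=[-1,-1,-1,-1,0,0])

```text
time: 5.45
ee_pos: [0.4619, -0.3448, 0.1943]
eef_rot: [1.0, 0.006, -0.0, -0.0]
ft_force: [0.1, 1.1, -0.8]
width: 0.0522
grip_force: 0.0
```

```bash
python3 - <<'E'
from h import *
w=shot('wrist','w4');s=shot('scene','s4');d=shot('side','d4')
print(read_state()['ee_pos'],read_state()['eef_rot'],capz(s)[0],capz(d)[0],np.linalg.inv(w['view']).round(3).tolist())
cv2.imwrite('pics/z4.png',np.hstack([w['image'][:,:,::-1],cv2.resize(s['image'][180:270,290:390],(240,216))[:,:,::-1].repeat(1,0) if 0 else np.vstack([cv2.resize(s['image'][180:270,300:400],(240,210)),cv2.resize(d['image'][165:255,300:400],(240,210))])[:,:,::-1]]))
E
```

```text
[ 0.46236706 -0.34392842  0.19458004] [ 9.99977189e-01  6.75114144e-03  5.82802818e-05 -1.97983891e-04] 0.0682 0.0707 [[0.012, 0.967, 0.255, 0.532], [-1.0, 0.012, 0.003, -0.344], [-0.0, -0.255, 0.967, 0.378], [0.0, 0.0, 0.0, 1.0]]
```

View pics/z4.png

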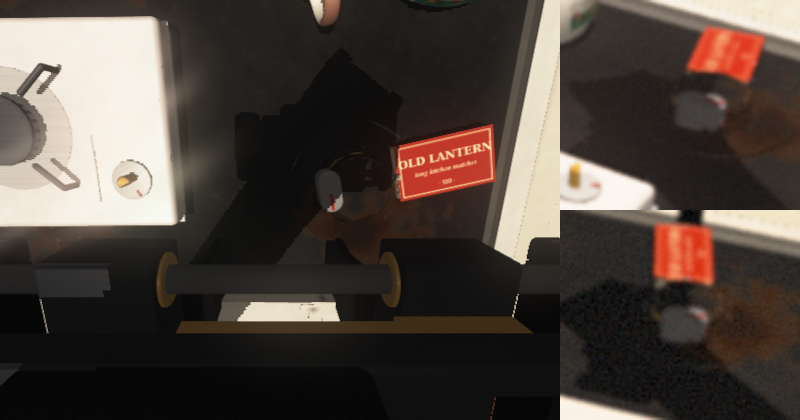

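The wrist view shows the knob top at about (330,190) with its red line at the bottom (−x) end, the shaft in its bezel at (128,181) with the red tick at (144,195), and the matchbox at (445,165).

```bash
python3 - <<'E'
from h import *
w=np.load('pics/w4.npz'); vv,uu=np.mgrid[0:420,0:560]; p=world(w,uu.ravel(),vv.ravel()); ok=(w['z_map'].ravel()>0)
U,V=uu.ravel(),vv.ravel(); im=w['image'].reshape(-1,3).astype(int)
def box(a,b,c,d): return (U>a)&(U<b)&(V>c)&(V<d)&ok
t=box(200,290,30,100); print('table z',np.median(p[t][:,2]))
t=box(40,150,25,90); print('panel z',np.median(p[t][:,2]))
k=box(300,360,150,230)&(p[:,2]>.03)
print('knob top',k.sum(),np.median(p[k][:,2]))
q=world(w,U[k],V[k],.038); r=cv2.minAreaRect((q[:,:2]*1000).astype(np.float32)); print(r,cv2.boxPoints(r))
red=box(300,360,150,230)&(im[:,0]>im[:,1]+50); print('red',red.sum(),world(w,U[red],V[red],.038).mean(0))
red=box(100,165,150,230)&(im[:,0]-im[:,1]>40)&(im[:,1]-im[:,2]<25); print('tick',red.sum(),world(w,U[red],V[red],.054).mean(0))
h=p[box(150,215,20,235)]
e=[]; 
for v in range(25,215,10):
    row=p[(V==v)&ok&(U>120)&(U<200)]; row=row[row[:,2]>.04]
    if len(row): u=row[-1]; e.append(u)
e=np.array(e); print('edge',e[0],e[-1],np.polyfit(e[:,0],e[:,1],1))
b=box(100,165,150,230)&(abs(p[:,2]-.054)<.002)
print('z hist',np.histogram(p[box(100,165,150,230)][:,2],np.arange(.04,.08,.002)))
s=box(100,165,150,230)&(p[:,2]>.066); print('shaft',s.sum(),p[s].mean(0),cv2.minAreaRect((world(w,U[s],V[s],.071)[:,:2]*1000).astype(np.float32)))
m=box(390,500,120,205)&(im[:,0]>120)&(im[:,1]<70); r=cv2.minAreaRect((p[m][:,:2]*1000).astype(np.float32)); print('matchbox',r)
cv2.imwrite('pics/z5.png',np.hstack([cv2.resize(w['image'][140:230,85:165],(400,450),interpolation=3),cv2.resize(w['image'][140:230,290:370],(400,450),interpolation=3)])[:,:,::-1])
E
```

```text
table z -0.0008920144007292241
panel z 0.04956070660975992
knob top 2126 0.03641153912227851
((467.4932861328125, -411.2853088378906), (73.73249816894531, 46.43111038208008), 4.52481746673584) [[ 428.91046 -391.05054]
 [ 432.57343 -437.3369 ]
 [ 506.0761  -431.52008]
 [ 502.41315 -385.2337 ]]
red 19 [ 0.44757507 -0.40661815  0.038     ]
tick 16 [ 0.46410862 -0.1961007   0.054     ]
edge [ 0.62807006 -0.22855895  0.04038707] [ 0.44822652 -0.2328367   0.04149927] [ 0.02291467 -0.24317442]
z hist (array([   0,   12,   14,   87, 2304, 1138,  724,  291,    9,    7,   13,
          8,    9,   10,   33,   63,   19,    0,    0]), array([0.04 , 0.042, 0.044, 0.046, 0.048, 0.05 , 0.052, 0.054, 0.056,
       0.058, 0.06 , 0.062, 0.064, 0.066, 0.068, 0.07 , 0.072, 0.074,
       0.076, 0.078]))
shaft 125 [ 0.47975992 -0.18971589  0.0704826 ] ((480.326904296875, -189.95877075195312), (9.408188819885254, 15.212095260620117), 26.150829315185547)
matchbox ((492.35430908203125, -535.836181640625), (72.87723541259766, 111.07062530517578), 13.434024810791016)
```

View pics/z5.png

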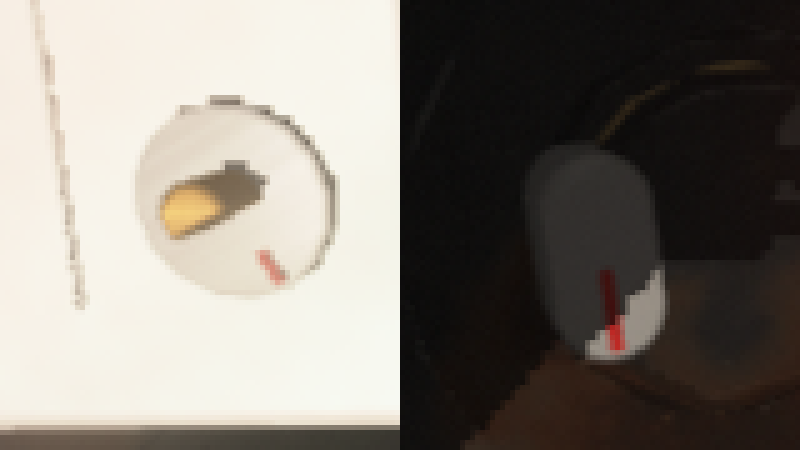

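```bash
python3 - <<'E'
from h import *
w=np.load('pics/w4.npz'); s=np.load('pics/s0.npz'); d=np.load('pics/d0.npz')
W=lambda x,y,z,o: (world(w,o[0]+x/5,o[1]+y/5,z)[0]*1000).round(1)
k=(290-80,140); b=(85,140)
print('red line',W(605,270,.038,k),W(617,350,.038,k))
print('right edge',W(653,190,.038,k),W(661,270,.038,k),W(665,320,.038,k),'bottom',W(615,360,.038,k),'top of topface?',W(595,150,.038,k))
print('bezel c',W(233,200,.054,b),'tick',W(262,253,.054,b),W(281,284,.054,b),'bezel l r t b',W(137,200,.054,b),W(331,200,.054,b),W(235,297,.054,b))
print('tip wrist',W(192,210,.072,b))
print('tip s,d',world(s,306.2,251.2,.072)*1000,world(d,323.5,257.7,.072)*1000)
print('knob s,d',world(s,359.2,222.3,.038)*1000,world(d,351.5,208.9,.038)*1000)
E
```

```text
red line [ 462.2 -403.7   38. ] [ 443.7 -407.4   38. ]
right edge [ 480.3 -413.2   38. ] [ 462.3 -416.2   38. ] [ 450.8 -417.8   38. ] bottom [ 441.4 -407.1   38. ] top of topface? [ 488.9 -400.    38. ]
bezel c [ 477.9 -190.    54. ] tick [ 466.6 -194.9   54. ] [ 459.9 -198.3   54. ] bezel l r t b [ 477.6 -169.8   54. ] [ 478.1 -210.6   54. ] [ 456.9 -188.1   54. ]
tip wrist [ 478.7 -190.1   72. ]
tip s,d [[ 476.58837321 -185.66522099   72.        ]] [[ 478.45700798 -186.96229818   72.        ]]
knob s,d [[ 461.81640427 -401.18229862   38.        ]] [[ 465.76241985 -405.97362652   38.        ]]
```

The knob is at (0.465, −0.403) with yaw about 0.17. The shaft is at (0.478, −0.188) with yaw about 0.43. Next is the grasp.

step_arm([
  [0.11,-0.8,0],
  [0,-0.8,0],
  [0,-0.76,-0.5],
  [0,0,-1],
  [0,0,-1],
  [0,0,-1],
  [0,0,-1],
  [0,0,-1],
  [0,0,-1],
  [0,0,-0.8],
  [0,0,0],
  [0,0,0],
], turn=[0.65,0.65,0,0,0,0,0,0,0,0,0,0])

```text
time: 6.8
ee_pos: [0.4651, -0.4036, 0.0127]
eef_rot: [0.996, 0.084, 0.0, -0.0]
ft_force: [0.9, -0.6, -0.1]
width: 0.0524
grip_force: 0.0
```

```bash
python3 - <<'E'
from h import *
s=shot('scene','s5');d=shot('side','d5')
print(read_state()['ee_pos'],read_state()['eef_rot'],read_state()['ft_force'])
cv2.imwrite('pics/z6.png',np.hstack([cv2.resize(s['image'][160:260,300:400],(400,400),interpolation=3),cv2.resize(d['image'][150:250,290:390],(400,400),interpolation=3)])[:,:,::-1])
E
```

```text
[ 0.46568468 -0.40436859  0.0136697 ] [9.96498988e-01 8.35975043e-02 8.76271868e-04 6.75831232e-04] [ 1.13457505 -1.11778108 -0.36361591]
```

View pics/z6.png

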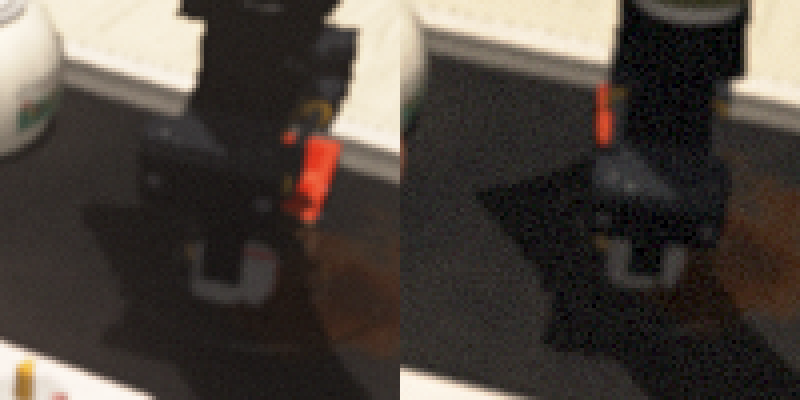

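Both views show the near finger in front of the knob and centred along its length. I'll lower the last 20 mm and grip.

step_arm([
  [0,0,-0.4],
  [0,0,-0.4],
  [0,0,0],
], turn=[0,0,0])

```text
time: 7.2
ee_pos: [0.4639, -0.4032, -0.0096]
eef_rot: [0.997, 0.083, -0.001, -0.001]
ft_force: [-0.6, 0.1, 0.4]
width: 0.0521
grip_force: 0.0
```

step_arm([
  [0,0,0],
  [0,0,0],
  [0,0,0],
  [0,0,0],
  [0,0,0],
], turn=[0,0,0,0,0], grip=1, newtons=35)

```text
time: 7.7
ee_pos: [0.4649, -0.404, -0.0076]
eef_rot: [0.997, 0.083, 0.0, 0.0]
ft_force: [0.7, -0.0, 1.2]
width: 0.0257
grip_force: 35.0
```

The knob is gripped (25.7 mm). I'll lift it and carry it to a spot beside the shaft for a close measurement.

step_arm([
  [0,0,0.5],
  [0,0,1],
  [0,0,1],
  [0,0,1],
  [0,0,1],
  [0.1,1,0],
  [0.1,1,0],
  [0.1,1,0],
  [0.1,1,0],
  [0.1,1,0],
  [0,0,0],
  [0,0,0],
], turn=[0,0,0,0,0,0.5,0.5,0.5,0.5,0.2,0,0])

```text
time: 8.9
ee_pos: [0.4775, -0.2786, 0.1052]
eef_rot: [0.977, 0.214, 0.0, 0.0]
ft_force: [0.1, -0.8, -0.3]
width: 0.0258
grip_force: 35.0
```

```bash
python3 - <<'E'
from h import *
from scipy import ndimage as nd
w=shot('wrist','w7');s=shot('scene','s7');d=shot('side','d7')
st=read_state();print(st['ee_pos'],st['eef_rot'],st['width'],st['grip_force'])
vv,uu=np.mgrid[0:420,0:560]
U,V=uu.ravel(),vv.ravel(); im=w['image'].reshape(-1,3).astype(int); p=world(w,U,V)
near=(np.hypot(p[:,0]-.478,p[:,1]+.189)<.03)&(w['z_map'].ravel()>0)
red=near&(im[:,0]-im[:,1]>40)&(im[:,1]-im[:,2]<25); R=world(w,U[red],V[red],.054)
print('tick',red.sum(),R.mean(0)*1000 if red.any() else 0, U[red].mean(),V[red].mean())
y=near&(im[:,1]-im[:,2]>50); Y=world(w,U[y],V[y],.071); print('brass',y.sum(),Y.mean(0)*1000,U[y].mean(),V[y].mean())
b=near&(abs(p[:,2]-.0535)<.0012); print('bezel',b.sum(),cv2.minEnclosingCircle((p[b][:,:2]*1000).astype(np.float32)))
cu,cv=int(U[near].mean()),int(V[near].mean());print(cu,cv)
c=w['image'][max(cv-60,0):cv+60,max(cu-60,0):cu+60]; print(max(cu-60,0),max(cv-60,0),c.shape)
A=cv2.resize(c,None,fx=3,fy=3,interpolation=3)
A=cv2.copyMakeBorder(A,0,max(0,600-A.shape[0]),0,max(0,400-A.shape[1]),0)[:600,:400]
def proj(c,P):
    q=c['view']@np.r_[P,1]; q=c['mtx']@(q[:3]*[1,-1,-1]); return (q[:2]/q[2]).astype(int)
P=np.r_[st['ee_pos'][:2],st['ee_pos'][2]+.03]
L=[]
for k in(s,d):
    u,v=proj(k,P); print('centre',u,v); L.append(cv2.resize(k['image'][v-37:v+38,u-50:u+50],(400,300),interpolation=3))
cv2.imwrite('pics/z7.png',np.hstack([A,np.vstack(L)])[:,:,::-1])
E
```

```text
[ 0.47699055 -0.28004264  0.10482173] [ 9.77104777e-01  2.12758434e-01 -1.51570459e-05  3.22768527e-04] 0.025388896237184468 34.9993139776052
tick 36 [ 463.96220551 -196.16725042   54.        ] 173.69444444444446 193.02777777777777
brass 109 [ 478.8066772  -187.56881702   71.        ] 161.47706422018348 174.045871559633
bezel 1794 ((478.03570556640625, -189.1288604736328), 20.836862564086914)
95 235
35 175 (120, 120, 3)
centre 331 203
centre 338 208
```

View pics/z7.png

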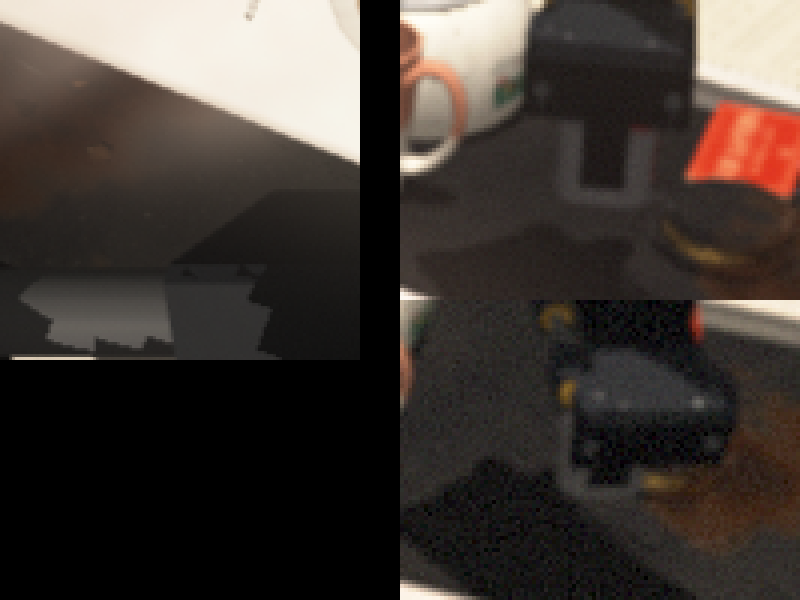

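The right panels show the knob upright between the fingers, whose tips are about 5 mm above its underside. I'll check how well it is centred along its length, from the depth maps.

```bash
cat >> h.py <<'E'
def inhand(c,e,yaw):
    vv,uu=np.mgrid[0:420,0:560]; p=world(c,uu.ravel(),vv.ravel())[c['z_map'].ravel()>0]
    q=p-e; R=np.array([[np.cos(yaw),np.sin(yaw)],[-np.sin(yaw),np.cos(yaw)]])
    t=np.c_[q[:,:2]@R.T,q[:,2]]
    return t[(abs(t[:,0])<.045)&(abs(t[:,1])<.03)&(t[:,2]>.005)&(t[:,2]<.06)]
E
python3 - <<'E'
from h import *
e=np.array([.4772,-.2793,.105])
for f in('s7','d7','w7'):
    t=inhand(np.load(f'pics/{f}.npz'),e,.43)*1000
    print(f,len(t))
    for z in range(5,60,4):
        r=t[(t[:,2]>=z)&(t[:,2]<z+4)]; 
        if len(r): print(z,len(r),'tx',r[:,0].min().round(1),r[:,0].max().round(1),'ty',r[:,1].min().round(1),r[:,1].max().round(1))
    r=t[(abs(t[:,1])<9)]; 
    if len(r): print('mid ty: tx',np.percentile(r[:,0],[0,10,50,90,100]).round(1),np.percentile(r[:,2],[0,50,100]).round(1))
E
```

```text
s7 484
5 27 tx -25.1 21.2 ty 6.1 15.6
9 41 tx -24.9 21.6 ty 4.2 17.4
13 37 tx -24.5 22.0 ty 2.0 16.6
17 28 tx -26.1 22.1 ty 1.0 22.0
21 37 tx -25.6 20.3 ty 2.3 25.3
25 39 tx -25.2 20.7 ty 2.1 25.9
29 47 tx -25.0 20.8 ty 4.1 25.3
33 41 tx -24.5 21.4 ty 4.2 24.7
37 51 tx -26.1 21.6 ty 0.9 24.9
41 56 tx -23.9 22.1 ty -0.4 25.1
45 31 tx -23.7 20.3 ty -0.1 26.2
49 20 tx -12.2 9.0 ty 22.9 27.1
53 19 tx -11.9 9.3 ty 24.9 27.5
57 10 tx -11.7 9.4 ty 25.3 27.6
mid ty: tx [-26.1 -25.  -15.9  21.4  22.1] [ 6.1 35.9 45.7]
d7 176
5 4 tx -12.8 21.2 ty 4.7 11.0
9 24 tx -22.3 23.7 ty 3.0 14.4
13 30 tx -19.0 23.9 ty 0.5 14.2
17 16 tx -21.2 23.8 ty -2.4 13.8
21 21 tx -20.1 23.8 ty -3.5 21.3
25 25 tx -17.4 23.0 ty 4.5 21.8
29 23 tx -10.5 23.2 ty 3.8 22.1
33 13 tx -10.2 23.0 ty 2.0 22.4
37 4 tx 21.7 23.8 ty 3.0 5.8
41 5 tx 19.1 23.9 ty -1.7 8.0
45 11 tx 18.2 23.1 ty -8.5 7.9
mid ty: tx [-22.3  18.1  22.1  23.7  23.9] [ 7.7 26.6 48. ]
w7 4372
5 13 tx 17.3 24.6 ty -11.2 7.6
9 75 tx 16.7 25.0 ty -11.6 12.2
13 71 tx 16.7 25.0 ty -11.4 12.6
17 82 tx 10.4 25.1 ty -14.5 16.7
21 155 tx 10.2 25.0 ty -21.4 21.8
25 168 tx 10.4 25.0 ty -21.4 22.0
29 189 tx 10.4 25.2 ty -21.3 21.9
33 196 tx 10.3 25.1 ty -21.2 21.9
37 216 tx 10.2 25.0 ty -21.4 22.0
41 802 tx -23.1 25.2 ty -21.6 22.3
45 2155 tx -21.6 25.1 ty -23.0 23.2
49 142 tx 10.2 12.9 ty -23.0 23.6
53 78 tx 11.3 13.0 ty -23.7 24.3
57 30 tx -8.7 -1.0 ty -12.7 13.3
mid ty: tx [-23.1 -16.6  15.1  24.4  25.2] [ 7.  45.3 47.5]
```

The knob is centred in the fingers within 0.5 mm, and its underside is at TCP +8 mm. I'll hover over the shaft.

step_arm([
  [0,1,0],
  [0,1,0],
  [0.02,0.8,0],
  [0,0.6,0],
  [0,0.24,0],
  [0,0,-0.6],
  [0,0,-0.7],
  [0,0,0],
  [0,0,0],
  [0,0,0],
], turn=[0.27,0,0,0,0,0,0,0,0,0])

```text
time: 10.05
ee_pos: [0.4783, -0.1887, 0.073]
eef_rot: [0.973, 0.229, 0.0, 0.0]
ft_force: [0.0, 0.2, -0.9]
width: 0.0255
grip_force: 35.0
```

```bash
python3 - <<'E'
from h import *
s=shot('scene','s8');d=shot('side','d8')
st=read_state();e=st['ee_pos'];print(e,st['eef_rot'],st['width'],st['ft_force'])
vv,uu=np.mgrid[0:420,0:560];U,V=uu.ravel(),vv.ravel()
L=[]
for k in(s,d):
    im=k['image'].reshape(-1,3).astype(int); p=world(k,U,V)
    m=(np.hypot(p[:,0]-.478,p[:,1]+.188)<.03)&(im[:,1]-im[:,2]>35)&(im[:,0]>100)&(p[:,2]<.085); print('brass',m.sum(),U[m].min(),U[m].max(),V[m].min(),V[m].max(),p[m].mean(0)*1000)
    t=inhand(k,e,.46)*1000; t=t[t[:,2]<45]; print('knob tx',t[:,0].min(),t[:,0].max(),'finger',t[t[:,1]>20][:,0].min(),t[t[:,1]>20][:,0].max())
    u,v=int(np.median(U[m])),int(np.median(V[m])); L.append(cv2.resize(k['image'][v-50:v+30,u-40:u+40],(400,400),interpolation=3)); print(u,v)
cv2.imwrite('pics/z8.png',np.hstack(L)[:,:,::-1])
E
```

```text
[ 0.47828774 -0.18841019  0.07296244] [9.73348209e-01 2.29331146e-01 5.86864004e-04 3.81556082e-04] 0.02551105133211913 [-0.78900617 -0.43971908  0.07545557]
brass 30 304 307 252 259 [ 475.46483308 -182.33755196   64.29722926]
knob tx -26.14837310819826 22.091546588029683 finger -12.533469197025834 9.642712253511245
306 255
brass 16 322 325 260 264 [ 476.68738416 -182.35049785   64.91229849]Traceback (most recent call last):
  File "<stdin>", line 9, in <module>
    return umr_minimum(a, axis, None, out, keepdims, initial, where)
ValueError: zero-size array to reduction operation minimum which has no identity
```

The estimates of the shaft position agree within about 1.5 mm of the TCP. I'll descend gently and watch the force.

step_arm([
  [0,0.02,-0.2],
  [0,0,-0.2],
  [0,0,0],
], turn=[0,0,0])

```text
time: 10.45
ee_pos: [0.4774, -0.1875, 0.0614]
eef_rot: [0.973, 0.23, -0.0, -0.0]
ft_force: [0.4, -0.8, -0.8]
width: 0.0255
grip_force: 35.0
```

step_arm([
  [0,0,-0.1],
  [0,0,-0.1],
  [0,0,0],
], turn=[0,0,0])

```text
time: 10.75
ee_pos: [0.4777, -0.1877, 0.0569]
eef_rot: [0.973, 0.23, -0.0, 0.0]
ft_force: [0.6, -1.5, -1.6]
width: 0.0256
grip_force: 35.0
```

step_arm([
  [0,0,-0.1],
  [0,0,-0.1],
  [0,0,0],
  [0,0,0],
], turn=[0,0,0,0])

```text
time: 11.15
ee_pos: [0.4779, -0.1876, 0.0523]
eef_rot: [0.973, 0.23, 0.0, 0.0]
ft_force: [2.1, -2.0, 0.2]
width: 0.0259
grip_force: 35.0
```

step_arm([
  [0,0,-0.1],
  [0,0,0],
  [0,0,0],
], turn=[0,0,0])

```text
time: 11.45
ee_pos: [0.478, -0.1876, 0.0498]
eef_rot: [0.973, 0.23, 0.0, 0.0]
ft_force: [-0.3, -2.5, 4.1]
width: 0.0256
grip_force: 35.0
```

The spring is engaged at about 4 N, so the knob is home. I'll press to the stop.

step_arm([
  [0,0,-0.1],
  [0,0,0],
  [0,0,0],
], turn=[0,0,0])

```text
time: 11.75
ee_pos: [0.478, -0.1876, 0.0475]
eef_rot: [0.973, 0.23, 0.0, 0.0]
ft_force: [-0.5, -2.0, 6.6]
width: 0.0257
grip_force: 35.0
```

step_arm([
  [0,0,-0.06],
  [0,0,0],
  [0,0,0],
], turn=[0,0,0])

```text
time: 12.05
ee_pos: [0.4782, -0.1877, 0.047]
eef_rot: [0.973, 0.229, 0.0, 0.0]
ft_force: [-4.0, 0.6, 17.1]
width: 0.026
grip_force: 35.0
```

step_arm([
  [0,0,-0.04],
  [0,0,0],
  [0,0,0],
], turn=[0,0,0])

```text
time: 12.35
ee_pos: [0.4783, -0.1877, 0.0468]
eef_rot: [0.973, 0.229, 0.001, 0.0]
ft_force: [-8.0, 1.2, 26.1]
width: 0.0264
grip_force: 35.0
```

```bash
python3 - <<'E'
from h import *
w=shot('wrist','w9');s=shot('scene','s9');d=shot('side','d9')
st=read_state();e=st['ee_pos'];print(e,st['ft_force'],st['grip_force'],'cap',capz(s)[0],capz(d)[0])
t=inhand(w,e,.46); m=(abs(t[:,1])<.008)&(t[:,0]>-.02)&(t[:,0]<.02)&(t[:,2]>.04); print('knob top z',np.median(t[m][:,2])+e[2],m.sum(),t[abs(t[:,1])<.009][:,0].min(),t[abs(t[:,1])<.009][:,0].max())
old=inhand(np.load('pics/w7.npz'),np.array([.4772,-.2793,.105]),.43); m=(abs(old[:,1])<.008)&(abs(old[:,0])<.02)&(old[:,2]>.04); print('before rel',np.median(old[m][:,2]))
u,v=306,250
cv2.imwrite('pics/z9.png',np.hstack([cv2.resize(s['image'][v-50:v+30,u-40:u+40],(400,400),interpolation=3),cv2.resize(d['image'][210:290,284:364],(400,400),interpolation=3)])[:,:,::-1])
E
```

```text
[ 0.47831523 -0.18765429  0.04674738] [-8.76866856  0.59729166 26.28700237] 35.004981080128346 cap 0.0682 0.0707
knob top z 0.09229513260312461 1480 -0.023388600624712038 0.028154250753451245
before rel 0.04563229391141786
```

View pics/z9.png

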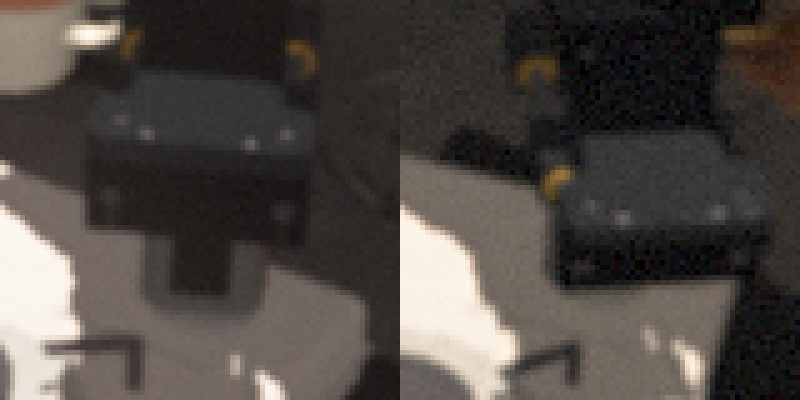

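Both views show the knob down on the bezel and upright, with its top at about 92.5 mm, which matches fully pressed. The cap is seated. I'll hand in the job while still holding the knob.

```bash
python3 -c "
from bench import *
print(close_job())"
```

```text
the job is handed in; nothing more can be done
None
```

The burner cap is seated, and the knob is on the D-shaft, flat to flat, still held pressed in at the valve's stop (about 26 N at the wrist); I handed the job in at about 12.5 s and got no verdict back.

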